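# Let the orange massage ball out of the two-lane dispenser

### The job

Let the orange massage ball out of the dispenser: with your fingertips press the red paddle of its lane all the way down and keep it down until the ball has rolled under the lifted gate to the end of its lane, then let the paddle come back up so that the gate shuts, and move clear. Keep the black ball behind its gate, work the gate only by its paddle, do not touch or pick up either ball, and leave the cup, grip trainer, collar clip and carabiner as they are.

Things in the scene. Friction and masses are not known exactly. Their poses are not given: they have to be found in the camera images.
- dispenser: Ball dispenser fixed on a board 87 mm above the table: base 360 x 200 x 12 mm, x -140 to +220, y -100 to +100 mm. Origin on its underside, z up, x runs down the lanes away from the paddles, y left. Two lanes 50 mm wide, centred on y = +30 (left) and -30 mm (right), slope 8 degrees down to +x, from a rear wall at x = 45 to an end wall at x = 209 mm. Highest part at rest 87 mm.
- orange_ball_center (a point): Centre of the orange massage ball, 44 mm diameter, 40 to 85 g. At the start it leans on the shut gate of one lane (left or right varies), centre near x = 95 mm in the dispenser frame. Once the gate is lifted it rolls down by itself in about half a second; at the end of the lane its centre lies near x = 187 mm.
- black_ball_center (a point): Centre of the black massage ball, same size, waiting behind the gate of the other lane in the same way. It must stay there.
- lever_left (a joint): Angle of the left lever (rad): 0 at rest, gate shut; 0.45 at the stop, paddle fully down, gate about 58 mm above the lane. The ball gets through above about 0.33. The bar pivots at x = 0, y = 72, z = 75 mm of the dispenser. A spring returns it to 0: the paddle takes about 2 N to start, 5 N at the stop, and does not stay down by itself.
- lever_right (a joint): Angle of the right lever, same meaning and same spring.
- paddle_left (a point): Top centre of the left red paddle (50 mm along dispenser x, 44 along y, 6 thick), which lifts the left lane's gate. At rest at (-110, +85, 84) mm in the dispenser frame; fully pressed about 35 mm above the dispenser's underside and 7 mm further to +x. Nothing over 30 mm tall stands within 45 mm of it but its own lever bar.
- paddle_right (a point): Top centre of the right red paddle (50 mm along dispenser x, 44 along y, 6 thick), which lifts the right lane's gate. At rest at (-110, -85, 84) mm in the dispenser frame; fully pressed about 35 mm above the dispenser's underside and 7 mm further to +x. Nothing over 30 mm tall stands within 45 mm of it but its own lever bar.
- gate_left (a point): Middle of the left lane's yellow gate plate, at (120, +30, 63) mm in the dispenser frame when shut, its lower edge 6 mm above the lane; it is the other end of the left paddle's lever and rises as that paddle goes down (top then about 140 mm above the dispenser's underside).
- gate_right (a point): Middle of the right lane's yellow gate plate, at (120, -30, 63) mm in the dispenser frame when shut, its lower edge 6 mm above the lane; it is the other end of the right paddle's lever and rises as that paddle goes down (top then about 140 mm above the dispenser's underside).
- cup_center (a point): Centre of the blue acrylic cup (76 mm across, 90 mm tall) standing on the board beside the dispenser; leave alone.
- grip_trainer: Chrome grip trainer lying on the board, 140 x 100 x 26 mm, origin on its underside; leave alone.
- collar_clip: Black barbell collar clip lying on the board, about 120 x 85 x 16 mm, origin on its underside; leave alone.
- carabiner: Steel carabiner lying on the board, 105 x 60 x 10 mm, origin on its underside; leave alone.
Mind the look-alikes: they are no part of the job. There is more than one size of the part that bears orange_ball_center; the job needs the smaller.

How it is judged:
On the way, in this order (a step that is already met when the one before it is completed fails the run):
1. a paddle is pressed well down by the fingers (((value of joint lever_left above 0.2 rad and contact force between the fingers and lever_left above 0.5 N) or (value of joint lever_right above 0.2 rad and contact force between the fingers and lever_right above 0.5 N))), for 0.03 s.
2. the orange ball has rolled under the lifted gate to the end of its lane (x of orange_ball_center in the frame of dispenser between 0.155 and 0.205 m and y of orange_ball_center in the frame of dispenser between -0.058 and 0.058 m and z of orange_ball_center in the frame of dispenser between 0.03 and 0.065 m), for 0.2 s.
At the end, for the whole second after the job is handed in: The orange ball rests (under 50 mm/s) at the low end of its lane, centre at dispenser x 155 to 205 mm; the black ball is behind its gate (x under 110 mm, moved under 20 mm); both levers within 0.06 rad of rest; the four bystanders moved under 20 mm, cup upright (all of step 2 and x of black_ball_center in the frame of dispenser between 0.05 and 0.11 m and z of black_ball_center in the frame of dispenser below 0.08 m and distance of each of black_ball_center, cup_center, grip_trainer, collar_clip, carabiner from where it was at the start of the episode below 0.02 m and linear speed of orange_ball below 0.05 m/s and value of joint each of lever_left, lever_right below 0.06 rad and angle between cup_center's own z axis and vertical below 0.2 rad); the robot touches nothing.
It fails at once if the black ball gets past its gate (x of black_ball_center in the frame of dispenser above 0.125 m).
It fails at once if the robot touches a ball (contact force between any of the fingers, the arm and orange_ball above 0.3 N or contact force between any of the fingers, the arm and black_ball above 0.3 N).
It fails at once if a ball is lifted or leaves the dispenser (z of any of orange_ball_center, black_ball_center in the frame of dispenser above 0.1 m or height (world z) of any of orange_ball_center, black_ball_center below 0.105 m).
It fails at once if a gate is worked with the hand instead of by its paddle ((contact force between the fingers and lever_left above 0.5 N and x of the grasp point in the frame of dispenser above 0.02 m) or (contact force between the fingers and lever_right above 0.5 N and x of the grasp point in the frame of dispenser above 0.02 m)).
It fails at once if the cup, grip trainer, collar clip or carabiner is moved or lifted (distance of any of cup_center, grip_trainer, collar_clip, carabiner from where it was at the start of the episode above 0.03 m or angle between cup_center's own z axis and vertical above 0.35 rad).
It also fails if it takes over 29 s, if anything falls off the work surface, if the arm or the gripper's body presses on something with over 40 N, if the wrist force passes 120 N, or if a joint passes its speed limit or range.

### The arm

A 6-joint arm with a two-finger parallel gripper is mounted at the origin on the work surface. World frame = base frame: x ahead of the robot, y to its left, z up, the work surface at z = 0. Lengths are in m, angles in rad, forces in N, time in s.
With the tool pointing down it reaches from about 0.325 to 0.9 m from the base axis. Payload 6.1 kg.
Tool frame: the origin (TCP) lies midway between the tips of the shut fingers; the grasp point (between the pads) lies 19 mm behind it; z points along the fingers, y is the line along which they close (so a half turn about z gives the same grasp; the last joint's range is limited). The gripper opens to 87 mm and grips with 3 to 60 N. Pads are 19 mm wide; open, the fingers measure 117 mm over their backs; the gripper's body (75 mm by 190 mm) begins 51 mm behind the grasp point.
Start: joints at [1.189, 0.22, 1.526, -0, 1.395, -0.126], TCP at [0.158, 0.605, 0.223] pointing down, gripper open.
Joint ranges: [-2.98, 2.98], [-0.91, 2.08], [0.09, 2.57], [-1.24, 4.39], [0.2, 2.65], [-2.68, 2.68]. Speed limits (rad/s): [2.57, 2.57, 3.01, 3.14, 3.14, 3.14].

### API

Orientations are given as a 3x3 rotation matrix whose columns are the frame's x, y, z axes.
In Python, from rig import reach, movel, move_joints, command_gripper, hold, ik, get_state, capture, IKError, hand_in gives the robot as it stands. The module is installed in compiled form; this text tells all that it offers. Calls block until the motion is done:
- reach(position, orientation): joint-space move of the TCP to a pose.
- movel(position, ori=None, velocity=0.15, contact_N=None): straight line of the TCP; ori=None keeps the orientation; velocity is the mean speed in m/s. With contact_N (N) it stops when the force on the tool has changed by that much, and returns True; else False.
- move_joints(angles): joint-space move.
- command_gripper(opening, strength=None): finger opening in m; strength is the grip in N (None keeps the last); returns when the fingers have stopped.
- hold(seconds).
- ik(position, orientation): joint angles nearest the present ones, or None.
- get_state(): the state.
- capture(name): name is "scene" or "side" or "wrist"; returns a dict with "image" (480x640x3 uint8, red, green, blue), "mtx" (3x3 intrinsics, pixels), "R" (3x3) and "t" (3): a world point X has camera coordinates R X + t; the wrist camera has in their place "hand_eye" (4x4, takes a point from camera to tool coordinates, whose origin is the TCP and whose axes are the flange's). Camera axes: x right, y down, z forward; pixel columns grow to the right and rows downward; lengths in m; the calibration is good to about 2 mm. A picture is of the moment at which its call begins: read the wrist's pose just before it. There is no depth.
A pose or a line that the arm cannot do raises IKError and nothing moves.
- hand_in(): hands the job in; it is judged then, once.
The state is a dict: "clock": time; "q": joint angles; "joint_vel": joint speeds; "effort": joint torques, N m; "tool_pos": TCP position; "tool_rot": TCP orientation; "wrist_force": force on the tool from outside, world axes, zero at the start; "moment": the same for the moment, N m; "grip_width": finger opening in m; "grasp_force": force on a finger pad.
Only numpy, scipy, OpenCV 4.12 (cv2) and the standard library are available. Lean on these libraries where they do the work, as an engineer would, in place of code of your own. Each camera call takes 0.05 s, during which the arm holds its last target. There are 200 camera calls.

## Working session

There is one attempt and no reset: what is moved stays moved. The work goes in short steps, each a Python script; the robot and the scene stay as the last script left them, time stands still between calls to the robot, and variables do not carry over. Pictures are saved under pics/ and viewed, at most 10 in all, crops included, and the job is handed in when it is done.

```bash
mkdir -p pics
python3 - <<'E'
from rig import *
import cv2,pickle,numpy as np
d={}
for n in("scene","side"):
    c=capture(n);d[n]=c;cv2.imwrite(f"pics/{n}.png",c["image"][:,:,::-1])
    print(n,c["mtx"].tolist(),np.round(-c["R"].T@c["t"],3),np.round(c["R"],2).tolist())
pickle.dump(d,open("caps.pkl","wb"));print(get_state()["clock"])
E
```

```text
scene [[485.7728196471387, 0.0, 317.6011517961327], [0.0, 485.7728196471387, 241.85926804132566], [0.0, 0.0, 1.0]] [1.2   0.27  0.973] [[-0.39, 0.92, 0.02], [0.7, 0.31, -0.65], [-0.6, -0.24, -0.76]]
side [[463.40667234367055, 0.0, 321.3609644926262], [0.0, 463.40667234367055, 241.9972949641615], [0.0, 0.0, 1.0]] [ 0.086 -0.639  0.674] [[0.82, -0.58, 0.02], [-0.31, -0.47, -0.83], [0.48, 0.67, -0.56]]
0.1
```

View pics/scene.png

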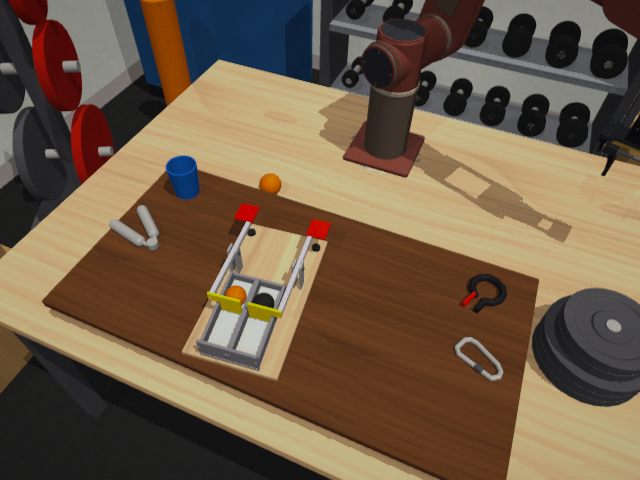

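View pics/side.png

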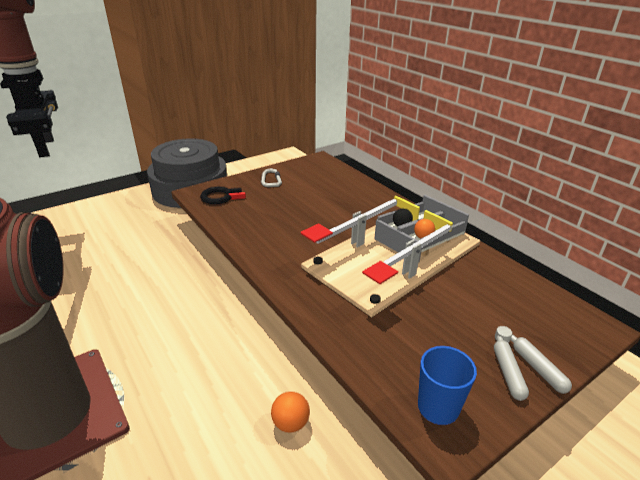

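The pictures show two orange balls. One is in the dispenser's lane behind the gate (scene 235,296; side 425,229). The other is loose on the table (scene 270,184; side 290,411). The one in the lane fits the description because it leans on a shut gate. It sits in the right lane, on the cup's side, whose paddle is at scene (246,213) and side (380,271). I'll triangulate and check the sizes.

```bash
cat > vis.py <<'E'
import cv2,pickle,numpy as np
def blobs(img,lo,hi,amin=60):
    h=cv2.cvtColor(img,cv2.COLOR_RGB2HSV);m=cv2.inRange(h,lo,hi)
    n,_,s,c=cv2.connectedComponentsWithStats(m)
    return [(c[i].round(1).tolist(),s[i].tolist()) for i in range(1,n) if s[i][4]>amin]
def P(c): return c["mtx"]@np.c_[c["R"],c["t"]]
def tri(a,pa,b,pb):
    X=cv2.triangulatePoints(P(a),P(b),np.array(pa,float).reshape(2,1),np.array(pb,float).reshape(2,1))[:,0];X=X[:3]/X[3]
    e=[np.linalg.norm((lambda u:u[:2]/u[2])(P(c)@np.r_[X,1])-p) for c,p in((a,pa),(b,pb))]
    return X,max(e)
def ray(c,p,z):
    d=c["R"].T@np.linalg.inv(c["mtx"])@np.r_[p,1];o=-c["R"].T@c["t"];return o+d*(z-o[2])/d[2]
E
python3 - <<'E'
from vis import *
d=pickle.load(open("caps.pkl","rb"))
for n in d:
    im=d[n]["image"]
    print(n,"red",[b for b in blobs(im,(0,200,120),(4,255,255)) ])
    print("  or",[b for b in blobs(im,(6,190,110),(14,255,255))])
    print("  ye",[b for b in blobs(im,(24,180,120),(34,255,255))])
s=d["scene"]["image"][150:390,150:350];q=d["side"]["image"][180:450,250:500]
cv2.imwrite("pics/crop.png",np.hstack([cv2.resize(s,(375,450)),cv2.resize(q,(417,450))])[:,:,::-1])
E
```

```text
scene red [([39.4, 54.5], [32, 22, 16, 57, 473]), ([77.6, 144.0], [71, 105, 18, 71, 552]), ([246.4, 212.4], [234, 203, 25, 20, 314]), ([318.3, 228.7], [306, 219, 25, 21, 339]), ([468.6, 298.4], [463, 292, 13, 15, 77])]
  or [([167.1, 46.9], [141, 0, 50, 105, 2834]), ([269.4, 187.8], [260, 179, 21, 15, 115])]
  ye [([226.4, 302.2], [207, 291, 35, 23, 379]), ([262.0, 311.6], [247, 302, 35, 20, 393])]
side red [([315.8, 232.6], [301, 224, 31, 18, 230]), ([380.1, 271.8], [363, 262, 35, 22, 292])]
  or [([423.9, 228.0], [415, 219, 20, 19, 257]), ([289.9, 412.3], [271, 392, 38, 40, 1105])]
  ye [([408.4, 207.9], [394, 197, 25, 23, 139]), ([436.0, 220.4], [424, 212, 28, 18, 134])]
```

View pics/crop.png

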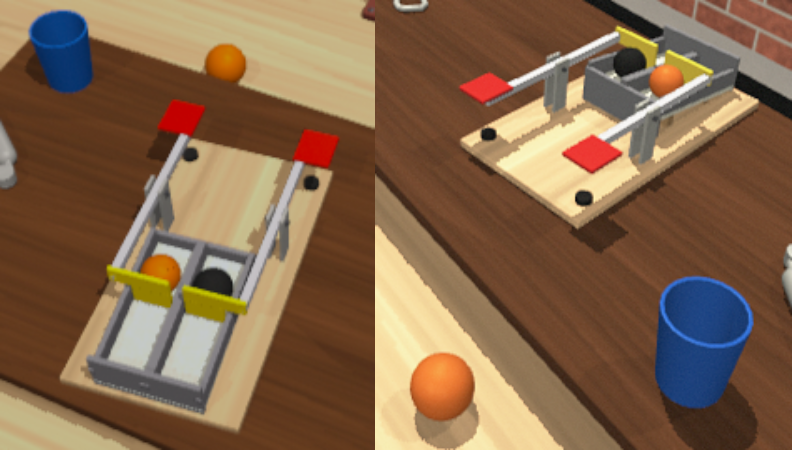

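The crop shows the orange ball in the lane on the cup's side, worked by the paddle at scene (246,212) and side (380,272). The black ball is in the other lane. Next I'll triangulate the paddles, the balls and the cup.

Run:
```python
from vis import *
from rig import *
d=pickle.load(open("caps.pkl","rb"));a,b=d["scene"],d["side"]
pts={}
for n,p,q in [("padR",(246.4,212.4),(380.1,271.8)),("padL",(318.3,228.7),(315.8,232.6)),("ball",(235,296),(424.7,228.5)),("decoy",(270.3,184.3),(290,411.5)),("gateR",(226.4,302.2),(436,220.4)),("cup",(184,178),(443,386))]:
    X,e=tri(a,p,b,q);pts[n]=X;print(n,X.round(4),"reproj",round(e,2))
R,L=pts["padR"],pts["padL"];print("span",np.linalg.norm(R-L))
for n,p,q in[("R",(246.4,212.4),(380.1,271.8)),("L",(318.3,228.7),(315.8,232.6))]:print(n,ray(a,p,.171),ray(b,q,.171))
y=(L-R)[:2];y/=np.linalg.norm(y);x=np.array([y[1],-y[0]]);o=(R+L)[:2]/2+.11*x
print("yaw",np.degrees(np.arctan2(x[1],x[0])),"o",o)
for n in pts: 
    v=pts[n][:2]-o;print(n,(v@x).round(4),(v@y).round(4))
for n,c,r in(("lane side",b,10),("decoy side",b,19.5)):
    X=pts["ball" if "lane" in n else "decoy"];print(n,"diam",2*r*(c["R"]@X+c["t"])[2]/c["mtx"][0,0])
s=get_state();print(s["tool_rot"],s["tool_pos"])
```

```text
padR [ 0.5538 -0.1699  0.1687] reproj 0.35
padL [ 5.319e-01 -5.000e-04  1.681e-01] reproj 0.51
ball [ 0.7522 -0.0897  0.1473] reproj 0.47
decoy [ 0.3193 -0.237   0.0307] reproj 0.14
gateR [ 0.7793 -0.093   0.1601] reproj 0.09
cup [ 0.4846 -0.39    0.1344] reproj 0.52
span 0.17073976391348183
R [ 0.55607085 -0.16901891  0.171     ] [ 0.55136557 -0.17146978  0.171     ]
L [ 5.35233355e-01 -1.11198363e-04  1.71000000e-01] [ 0.52896019 -0.00315028  0.171     ]
yaw 7.360338894047732 o [ 0.65197425 -0.0711213 ]
padR -0.11 -0.0854
padL -0.11 0.0854
ball 0.097 -0.0313
decoy -0.3512 -0.1219
gateR 0.1235 -0.038
cup -0.2069 -0.2948
lane side diam 0.04257146579319655
decoy side diam 0.06260108950901414
[[-9.67458888e-01  2.53027417e-01 -6.52787182e-04]
 [ 2.53028163e-01  9.67457549e-01 -1.62437549e-03]
 [ 2.20532353e-04 -1.73669004e-03 -9.99998468e-01]] [0.15793205 0.60413507 0.22155547]
```

The numbers agree with the description. The paddles are 171 mm apart (170 expected), the lane ball measures 43 mm (44), and the loose ball measures 63 mm, so it's the decoy. The lane ball is at dispenser (97, -31), in the right lane, so I need the right paddle. The dispenser yaw is 7.4°.

```bash
python3 - <<'E'
from rig import *
import numpy as np,cv2
t=np.radians(7.36);x=np.array([np.cos(t),np.sin(t),0]);y=np.array([-x[1],x[0],0]);z=np.array([0,0,-1.])
o=np.array([.652,-.0711,.087])
def W(a,b,c):return o+a*x+b*y+np.array([0,0,c])
O=np.c_[np.cross(y,z),y,z]
s=get_state();p=s["tool_pos"].copy() if hasattr(s["tool_pos"],"copy") else np.array(s["tool_pos"])
movel(np.array(p)+[0,0,.05])
command_gripper(0.0)
reach(W(-.112,-.085,.16),O)
s=get_state();print(s["clock"],np.round(s["tool_pos"],4),np.round(s["q"],2))
print(movel(W(-.112,-.085,.095),velocity=.12), np.round(get_state()["wrist_force"],2))
c=movel(W(-.112,-.085,.070),velocity=.05,contact_N=1.2)
s=get_state();print("contact",c,np.round(s["tool_pos"]-o,4),np.round(s["wrist_force"],2))
cc=movel(W(-.107,-.085,.030),velocity=.06,contact_N=12)
s=get_state();print("stop",cc,np.round(s["tool_pos"]-o,4),np.round(s["wrist_force"],2),s["clock"])
hold(1.0)
for n in("scene","side"): cv2.imwrite(f"pics/{n}2.png",capture(n)["image"][150:400,150:500,::-1].copy())
s=get_state();print(np.round(s["tool_pos"]-o,4),np.round(s["wrist_force"],2),s["clock"])
E
python3 -c "
import cv2,numpy as np
cv2.imwrite('pics/p2.png',np.hstack([cv2.resize(cv2.imread(f'pics/{n}2.png'),(400,286)) for n in('scene','side')]))"
```

```text
5.1417 [ 0.552  -0.169   0.2471] [-0.43  0.09  1.62  0.    1.43 -2.13]
False [0.75 0.81 0.54]
contact True [-0.1    -0.0988  0.0815] [0.35 0.26 1.48]
stop True [-0.0945 -0.0984  0.0368] [-5.32  2.26 10.79] 6.9417
[-0.0945 -0.0983  0.0369] [-3.31  1.98  9.14] 8.0417
```

View pics/p2.png

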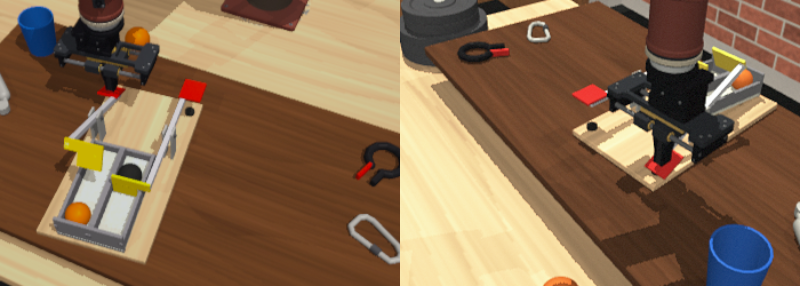

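The paddle is fully down and the gate is lifted. The orange ball has rolled to the lane's end (crop 78,213), and the black ball is still behind its gate. I'll release the paddle gently and move clear.

Run:
```python
from rig import *
from vis import *
p=np.array(get_state()["tool_pos"]);x=np.array([.9918,.1281,0])
movel(p-.005*x+[0,0,.050],velocity=.06)
movel(p-.005*x+[0,0,.16],velocity=.12)
movel(p-.05*x+[0,0,.20],velocity=.12)
hold(.5)
c=capture("scene");b=capture("side");s=get_state();print(s["clock"],np.round(s["wrist_force"],2))
cv2.imwrite("pics/p3.png",np.hstack([cv2.resize(v["image"][150:400,150:500],(400,286)) for v in(c,b)])[:,:,::-1])
p1=blobs(c["image"],(6,190,110),(14,255,255),40);p2=blobs(b["image"],(6,190,110),(14,255,255),40);print(p1,p2)
print("yellow",blobs(c["image"],(24,180,120),(34,255,255)),"red",blobs(c["image"],(0,200,120),(4,255,255)))
for q in p1:
    if q[0][1]>250:
        v=ray(c,q[0],.087+.047)-[.652,-.0711,0];print("ball disp",v@x,v@[-.1281,.9918,0])
```

```text
11.35 [-0.9  -0.12 -0.36]
[([166.8, 46.7], [140, 0, 51, 105, 2892]), ([270.1, 189.0], [260, 182, 21, 12, 89])] [([450.2, 216.4], [440, 210, 19, 14, 135]), ([290.0, 412.5], [271, 392, 38, 40, 1069])]
yellow [([226.7, 302.5], [207, 291, 35, 23, 360]), ([262.0, 311.6], [247, 302, 35, 20, 393])] red [([39.9, 57.0], [32, 22, 19, 64, 536]), ([77.8, 144.9], [71, 105, 18, 73, 580]), ([246.3, 212.3], [234, 203, 25, 20, 321]), ([318.2, 228.8], [306, 219, 25, 21, 339]), ([468.5, 298.4], [463, 291, 13, 16, 79])]
```

View pics/p3.png

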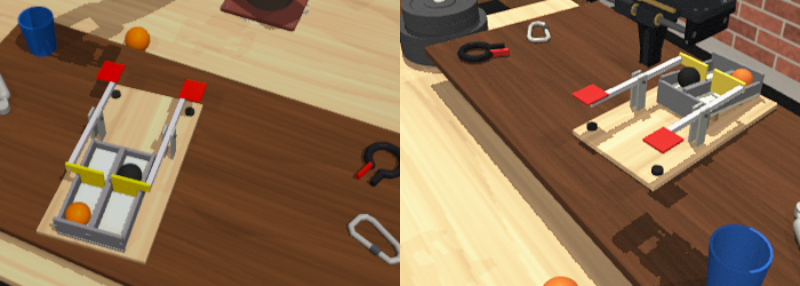

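Both paddles and gates are back within 0.3 px of where they started. The orange ball rests at the lane's end, the black ball is behind its gate, and the arm is clear.

```bash
python3 -c "
from rig import *
print(hand_in())"
```

```text
the job is handed in; nothing more can be done
None
```

I released the orange ball with the right paddle; it rests at the end of its lane with the gate shut, the black ball is still behind its gate, the arm is clear, and the job is handed in (no verdict was returned).

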